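# Shut and latch the small-parts case

## Task

The small-parts carry case on the bench has been left open. With the fingertips push its lid over and fully shut, and then push both of the lid's front latches down until they lie flat against the front of the case. Do not take hold of its handle or lift, tip or shove the case, and leave the other things on the bench alone.

Things in the scene. Friction and masses are not known exactly. Their poses are not given: they have to be found in the camera images.
- case: black plastic fastener case, 180 mm deep (its x), 280 wide (y), tray 52 high, 66 with the lid shut, about 2.7 kg, loose on the bench. Origin: centre of its underside. x points from the front (latches and handle, facing the robot to within 0.3 rad) to the back (lid hinge), y to the left, z up
- lid_hinge (a point): middle of the lid's hinge axis, on the case's back edge, 90 mm behind the case's origin and 54 mm above the bench; the axis runs along the case's y; axes as the case's
- lid (a joint): the lid, radians: 0 = fully shut, level; 1.57 = upright; more = leaning back; stop at 1.85. Starts at 1.05 to 1.7. Grey frame 14 mm thick, two clear windows, 30 mm wide solid middle bar; 180 mm from hinge axis to front edge, 280 wide; outside face 12 mm outside the hinge axis. Stiff hinge (0.35 N m): it stays where it is left and must be pushed all the way
- lid_front (a point): middle of the lid's front edge, on its outside face, 180 mm from the hinge axis (the upper edge while the lid stands open); moves with the lid; x axis from it along the lid to the hinge, z out of the outside face
- latch_left (a joint): the left latch (case's +y side), a black flap on the lid's front edge, 36 mm wide, 34 long, 5 thick, hinged at point latch_left_pin. Radians: 0 = fastened, flat against the case's front (square to the lid); grows as it swings out and up; 1.57 = straight out in the lid's plane; stop at 2.1. Starts at 1.35 to 1.9. Stiff little hinge (0.04 N m): it stays where it is left
- latch_right (a joint): the right latch (case's -y side), a black flap on the lid's front edge, 36 mm wide, 34 long, 5 thick, hinged at point latch_right_pin. Radians: 0 = fastened, flat against the case's front (square to the lid); grows as it swings out and up; 1.57 = straight out in the lid's plane; stop at 2.1. Starts at 1.35 to 1.9. Stiff little hinge (0.04 N m): it stays where it is left
- latch_left_pin (a point): middle of the left latch's hinge axis, on the lid's front edge (4 mm in front of it), 95 mm to the side of the lid's middle; axes as the lid's. With the lid shut it lies 94 mm in front of the case's origin and 58 mm above the bench
- latch_right_pin (a point): middle of the right latch's hinge axis, on the lid's front edge (4 mm in front of it), 95 mm to the side of the lid's middle; axes as the lid's. With the lid shut it lies 94 mm in front of the case's origin and 58 mm above the bench
- latch_left_tip (a point): middle of the free end of the left latch, 34 mm from its hinge axis; moves with the latch
- latch_right_tip (a point): middle of the free end of the right latch, 34 mm from its hinge axis; moves with the latch
- case_handle: black carrying handle on the middle of the case's front, 13 mm thick bar, 100 mm long along y, standing 33 mm out of the front, 30 mm above the bench. Origin: middle of its foot on the front. Not to be taken
- tape: roll of masking tape lying flat, 90 mm across, 24 mm high; bystander, beside the case; origin: centre of its underside
- spray: white plastic bottle, 60 mm across, 170 mm high, upright; bystander, beside the case; origin: centre of its underside
- knife: yellow utility knife lying flat, 142 mm long along its x, 24 mm wide, 16 mm high; bystander, beside the case; origin: on its underside, midway but 1 mm

How it is judged:
On the way, in this order (a step that is already met when the one before it is completed fails the run):
1. the lid is fully shut (within 0.05 rad) (value of joint lid below 0.05 rad), for 0.2 s.
2. both latches are down against the front (within 0.12 rad), in either order, the lid still shut (value of joint each of latch_left, latch_right below 0.12 rad and value of joint lid below 0.05 rad), for 0.2 s.
At the end, for the whole second after the job is handed in: The lid is shut to within 0.05 rad (9 mm at its front edge), both latches lie against the front to within 0.12 rad (4 mm at their ends), and the case stands level and at rest, within 30 mm of where it stood (all of step 2 and distance of case from where it was at the start of the episode below 0.03 m and angle between case's own z axis and vertical below 0.03 rad and linear speed of case below 0.01 m/s); the robot touches nothing.
It fails at once if the case is lifted (8 mm) or tipped (0.12 rad) (height (world z) of case above 0.008 m or angle between case's own z axis and vertical above 0.12 rad).
It fails at once if the case is shoved more than 30 mm along the bench (distance of case from where it was at the start of the episode above 0.03 m).
It fails at once if the carrying handle is taken hold of or leaned on (more than 8 N) (contact force between the fingers and case_handle above 8 N).
It fails at once if a latch is folded down (below 0.4 rad) while the lid is still up (above 0.15 rad), where it would foul the rim (value of joint lid above 0.15 rad and value of joint any of latch_left, latch_right below 0.4 rad).
It fails at once if the tape, bottle or knife is moved more than 30 mm, lifted or knocked over (distance of any of tape, spray, knife from where it was at the start of the episode above 0.03 m or angle between spray's own z axis and vertical above 0.3 rad).
It also fails if it takes over 70 s, if anything falls off the work surface, if the arm or the gripper's body presses on something with over 40 N, if the wrist force passes 120 N, or if a joint passes its speed limit or range.

## Robot

A 6-joint arm with a two-finger parallel gripper is mounted at the origin on the work surface. World frame = base frame: x ahead of the robot, y to its left, z up, the work surface at z = 0. Lengths are in m, angles in rad, forces in N, time in s.
With the tool pointing down it reaches from about 0.3 to 0.775 m from the base axis. Payload 14.6 kg.
Tool frame: the origin (TCP) lies midway between the tips of the shut fingers; the grasp point (between the pads) lies 19 mm behind it; z points along the fingers, y is the line along which they close (so a half turn about z gives the same grasp; the last joint's range is limited). The gripper opens to 85 mm and grips with 20 to 120 N. Pads are 22 mm wide; open, the fingers measure 114 mm over their backs; the gripper's body (76 mm by 85 mm) begins 54 mm behind the grasp point. The pads swing forward as they close: fully open they stand 13 mm farther back than shut.
Start: joints at [-1.409, 0.3, 1.521, -0, 1.321, -0.067], TCP at [0.125, -0.536, 0.207] pointing down, gripper open.
Joint ranges: [-3.03, 3.03], [-0.79, 2.21], [0.23, 2.52], [-1.04, 4.18], [0, 3.07], [-2.55, 2.55]. Speed limits (rad/s): [2.22, 2.22, 2.57, 3.14, 3.14, 3.14].

## Interface

Orientations are given as a unit quaternion [w, x, y, z].
In Python, from cell import robot, cams gives the robot as it stands.
- The arm moves only by the tool jog_arm, never from a script. Its argument "targets" is a list of rows, each an object of numbers: "tx", "ty", "tz": the shift along the tool's x, y, z in m; "rx", "ry", "rz": the turn, a rotation vector about the tool's x, y, z in rad. A call has exactly 10 rows; each row shifts and turns the commanded pose from where the row before left it, along the tool's axes as they then stand; what a row does not reach is not made up. A row lasts 1/12 s, in which the tool goes at most 41.7 mm and 7.16 degrees, less where a joint would pass 70% of its speed; a pose out of reach is approached as far as the arm can. A call with a gripper value outside its range is refused whole. "gripper" is the closure, from 0 (fully open) to 1 (shut), set as the call begins (left out, the last holds). The fingers move at their own pace and stop on an object; "squeeze" is the grip in N (left out, the last holds). Time passes only in rows, so rows that do not move let the fingers close, or fill a call up. It gives the time, the measured TCP pose, the force, the opening and the grip force at its end, in the units of the state.
- robot.sense(): the state, without advancing time (a new reading comes with each control period).
- cams.read_camera(name): name is "scene" or "top"; returns a dict with "image" (384x512x3 uint8, blue, green, red), "range_z" (384x512 float32, m along the optical axis (not along the pixel's ray), 0 where there is no reading), "fov_y" (degrees; the focal length in pixels is half the picture's height over the tangent of half this angle, whatever the lens; pixels are square), "cx", "cy" (the principal point, pixels), "distortion" ([k1, k2, p1, p2, k3] as OpenCV has them; the pictures are not rectified), "xyz" and "attitude" of the camera in the world. Camera axes: x right, y up, looking along -z (the intrinsics and any distortion apply to the point x, -y, -z); pixel columns grow to the right and rows downward; lengths in m; the calibration is good to about 2 mm. A picture is of the moment at which its call begins.
- robot.sign_off(): hands the job in; it is judged then, once.
The state is a dict: "clock": time; "qpos": joint angles; "joint_vel": joint speeds; "joint_torque": joint torques, N m; "tcp_pos": TCP position; "orientation": TCP orientation; "ft_force": force on the tool from outside, world axes, zero at the start; "ft_torque": the same for the moment, N m; "finger_gap": finger opening in m; "gripper_force": force on a finger pad.
Only numpy, scipy, OpenCV 4.12 (cv2) and the standard library are available. Lean on these libraries where they do the work, as an engineer would, in place of code of your own. Each camera call takes 0.05 s, during which the arm holds its last target. There are 200 camera calls.

## Working session

There is one attempt and no reset: what is moved stays moved. The work goes in short steps, Python scripts to look and compute and a tool call to move; the robot and the scene stay as the last step left them, time stands still between calls to the robot, and variables do not carry over. Pictures are saved under pics/ and viewed, at most 10 in all, crops included, and the job is handed in when it is done.

Besides the shell and the picture viewer there is one more tool, called after "Request:" as name(argument=value, ...), one argument or row to a line, values as JSON. jog_arm: Moves the arm, as the interface text tells. Its arguments: {"type":"object","properties":{"targets":{"type":"array","items":{"type":"object","properties":{"tx":{"type":"number"},"ty":{"type":"number"},"tz":{"type":"number"},"rx":{"type":"number"},"ry":{"type":"number"},"rz":{"type":"number"}}}},"gripper":{"type":"number"},"squeeze":{"type":"number"}},"required":["targets"]}

```bash
mkdir -p pics; ls
cat > h.py <<'E'
import numpy as np,cv2,pickle
from scipy.spatial.transform import Rotation as R
def q2R(q): return R.from_quat([q[1],q[2],q[3],q[0]]).as_matrix()
def cloud(c):
    h,w=c["range_z"].shape; f=h/2/np.tan(np.radians(c["fov_y"])/2)
    K=np.array([[f,0,c["cx"]],[0,f,c["cy"]],[0,0,1.]])
    u,v=np.meshgrid(np.arange(w),np.arange(h))
    n=cv2.undistortPoints(np.stack([u,v],-1).reshape(-1,1,2).astype(float),K,np.array(c["distortion"],float)).reshape(h,w,2)
    z=c["range_z"]; P=np.stack([n[...,0]*z,-n[...,1]*z,-z],-1)
    return P@q2R(c["attitude"]).T+np.array(c["xyz"]), z>0
E
python3 - <<'E'
from cell import robot,cams
from h import *
s=robot.sense();print(s)
for n in ("scene","top"):
    c=cams.read_camera(n);pickle.dump(c,open(n+".pkl","wb"))
    cv2.imwrite(f"pics/{n}0.png",c["image"]);print(n,c["xyz"],c["attitude"],c["fov_y"],c["cx"],c["cy"],c["distortion"],(c["range_z"]>0).mean())
E
```

```text
pics
{'clock': 0.0, 'qpos': array([-1.40859028e+00,  3.00529581e-01,  1.52163023e+00,  1.50847800e-05,
        1.32072656e+00, -6.65796293e-02]), 'joint_vel': array([-0.00147464,  0.00149169,  0.0002306 , -0.00088816, -0.00048353,
        0.00104033]), 'joint_torque': array([-1.27659343e-03, -5.43504524e+01, -3.61792874e+01, -8.25941811e-05,
        4.01418074e-03, -2.83258260e-05]), 'tcp_pos': array([ 0.12470218, -0.53537854,  0.20596847]), 'orientation': array([-6.46469632e-04,  9.93464277e-01,  1.14141631e-01, -2.36184265e-05]), 'ft_force': array([ 0.52379444, -0.90035791,  0.08658214]), 'ft_torque': array([ 0.01554241,  0.04117858, -0.02862333]), 'gripper_force': 0.0, 'finger_gap': 0.08532741696972433}
scene [0.97245708 0.29079707 0.8313898 ] [0.44891414 0.12726352 0.24094584 0.85101422] 52.2445703297151 263.99329949785465 200.34062090650244 [-0.01442904  0.          0.          0.          0.        ] 0.995880126953125
top [0.51809658 0.03288703 1.19285412] [-0.69884099 -0.03371935  0.01670147  0.71428659] 43.553419819368195 258.3252884689151 189.69842566470584 [-0.07514042  0.          0.          0.          0.        ] 0.9958953857421875
```

View pics/scene0.png

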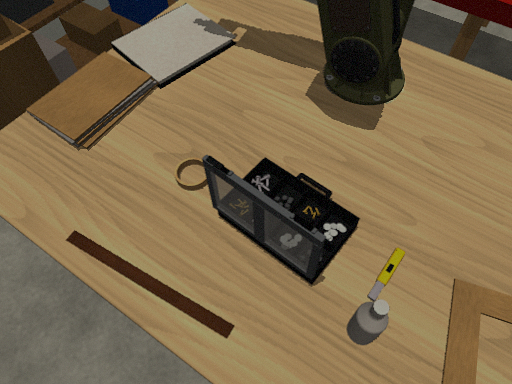

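View pics/top0.png

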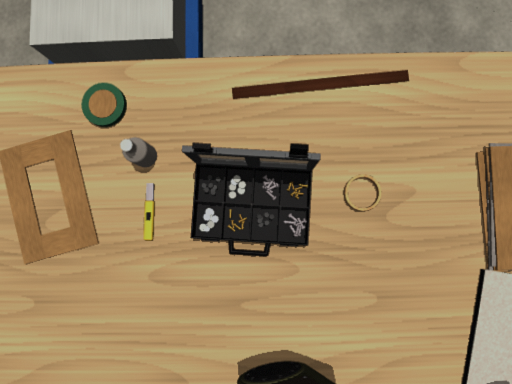

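The scene view shows the case open near (285,215), the lid almost upright, with the knife at (385,275) and bottle at (370,320). In the top view the case tray spans (192-310, 165-245), the handle is at (249,247), the latches at (201,149) and (299,150), and the tape at (361,193).

Run:
```python
from h import *
A=[]
for n in ("scene","top"):
    c=pickle.load(open(n+".pkl","rb"));P,ok=cloud(c);hsv=cv2.cvtColor(c["image"],cv2.COLOR_BGR2HSV)
    roi=np.zeros(ok.shape,bool)
    if n=="top": roi[138:260,178:325]=1
    else: roi[150:285,196:362]=1
    m=ok&roi&(P[...,2]>0.008)
    Q=P[m];A.append(Q);print(n,m.sum(),np.percentile(Q,[0,2,50,98,100],axis=0).round(3).tolist())
    if n=="top":
        print("bench z",np.median(P[280:330,100:200,2]))
        # tray: rim points z 0.045..0.06
        r=m&(abs(P[...,2]-0.052)<0.006);pts=P[r][:,:2]
        print("rim rect",r.sum(),cv2.minAreaRect((pts*1000).astype(np.float32)))
        # tops
        t=m&(P[...,2]>0.15);print("lid>0.15",cv2.minAreaRect((P[t][:,:2]*1000).astype(np.float32)))
        for nm,(a,b,cc,d) in dict(latL=(142,156,190,213),latR=(142,158,288,310),tape=(170,215,340,385),spray=(130,172,115,160),knife=(180,245,140,160)).items():
            k=np.zeros(ok.shape,bool);k[a:b,cc:d]=1;k&=ok&(P[...,2]>(0.15 if 'lat' in nm else 0.008));Z=P[k]
            if len(Z): print(nm,len(Z),np.percentile(Z,[1,50,99],axis=0).round(3).tolist())
A=np.vstack(A)
np.save("A.npy",A)
```

```text
scene 9199 [[0.447, -0.208, 0.008], [0.462, -0.062, 0.01], [0.666, 0.09, 0.115], [0.683, 0.216, 0.269], [0.684, 0.226, 0.275]]
top 6357 [[0.436, -0.07, 0.008], [0.453, -0.063, 0.009], [0.628, 0.078, 0.048], [0.674, 0.215, 0.271], [0.681, 0.223, 0.277]]
bench z 0.00010988253327914865
rim rect 799 ((566.7308349609375, 77.088623046875), (280.98345947265625, 178.99618530273438), 85.175537109375)
lid>0.15 ((668.2447509765625, 68.47157287597656), (279.0157165527344, 26.406795501708984), 85.25141906738281)
latL 267 [[0.663, 0.146, 0.162], [0.669, 0.168, 0.244], [0.679, 0.195, 0.276]]
latR 291 [[0.65, -0.047, 0.237], [0.66, -0.025, 0.26], [0.674, -0.006, 0.272]]
tape 380 [[0.547, -0.236, 0.008], [0.591, -0.196, 0.023], [0.634, -0.151, 0.029]]
spray 773 [[0.667, 0.314, 0.011], [0.689, 0.331, 0.112], [0.721, 0.365, 0.173]]
knife 523 [[0.485, 0.322, 0.009], [0.549, 0.334, 0.015], [0.625, 0.348, 0.021]]
```

```bash
cat >> h.py <<'E'
O=np.array([.5667,.0771,0]);YAW=np.radians(-4.8)
C=R.from_euler('z',YAW).as_matrix()
def tocase(P): return (P-O)@C
def toworld(p): return np.asarray(p)@C.T+O
E
python3 - <<'E'
from h import *
c=pickle.load(open("scene.pkl","rb"));P,ok=cloud(c);roi=np.zeros(ok.shape,bool);roi[150:285,196:362]=1
Q=np.vstack([tocase(P[ok&roi])])
c=pickle.load(open("top.pkl","rb"));P,ok=cloud(c);roi=np.zeros(ok.shape,bool);roi[138:260,178:325]=1
T=tocase(P[ok&roi])
for nm,D in (("scene",Q),("top",T)):
  for z in np.arange(.07,.285,.02):
    for lab,lo,hi in (("mid",-.012,.012),("L",.08,.11),("R",-.11,-.08)):
      k=(abs(D[:,2]-z)<.01)&(D[:,1]>lo)&(D[:,1]<hi)&(D[:,0]>0.0)
      if k.sum()>2: print(nm,lab,round(z,3),k.sum(),np.percentile(D[k,0],[2,50,98]).round(3))
for w in ([.14,0,.31],[.14,0,.2]): print(w,toworld(w), np.hypot(*toworld(w)[:2]))
E
```

```text
scene mid 0.07 33 [0.104 0.105 0.106]
scene L 0.07 55 [0.103 0.105 0.106]
scene R 0.07 40 [0.102 0.104 0.106]
scene mid 0.09 36 [0.104 0.105 0.106]
scene L 0.09 49 [0.104 0.104 0.105]
scene R 0.09 40 [0.103 0.104 0.105]
scene mid 0.11 38 [0.104 0.105 0.106]
scene L 0.11 54 [0.103 0.104 0.105]
scene R 0.11 41 [0.102 0.104 0.105]
scene mid 0.13 36 [0.104 0.105 0.106]
scene L 0.13 59 [0.104 0.104 0.105]
scene R 0.13 45 [0.102 0.104 0.105]
scene mid 0.15 50 [0.104 0.105 0.106]
scene L 0.15 64 [0.104 0.104 0.105]
scene R 0.15 49 [0.103 0.104 0.105]
scene mid 0.17 41 [0.104 0.105 0.106]
scene L 0.17 66 [0.103 0.104 0.105]
scene R 0.17 50 [0.102 0.104 0.105]
scene mid 0.19 53 [0.105 0.105 0.106]
scene L 0.19 72 [0.103 0.104 0.105]
scene R 0.19 54 [0.102 0.103 0.105]
scene mid 0.21 52 [0.105 0.106 0.106]
scene L 0.21 67 [0.104 0.105 0.106]
scene R 0.21 51 [0.103 0.104 0.105]
scene mid 0.23 130 [0.093 0.104 0.106]
scene L 0.23 102 [0.102 0.105 0.106]
scene R 0.23 68 [0.103 0.104 0.106]
scene L 0.25 90 [0.101 0.102 0.103]
scene R 0.25 4 [0.095 0.104 0.105]
scene L 0.27 125 [0.096 0.102 0.107]

[... 439 characters left out ...]
0.098 0.098]
top mid 0.15 15 [0.089 0.089 0.09 ]
top L 0.15 10 [0.098 0.098 0.099]
top R 0.15 10 [0.098 0.098 0.099]
top mid 0.17 12 [0.089 0.089 0.09 ]
top mid 0.19 16 [0.089 0.089 0.09 ]
top mid 0.21 17 [0.089 0.089 0.09 ]
top L 0.21 6 [0.089 0.089 0.09 ]
top R 0.21 6 [0.089 0.09  0.09 ]
top mid 0.23 82 [0.089 0.095 0.103]
top L 0.23 39 [0.089 0.09  0.093]
top R 0.23 41 [0.089 0.09  0.097]
top mid 0.25 14 [0.091 0.098 0.102]
top L 0.25 36 [0.092 0.094 0.096]
top R 0.25 92 [0.091 0.098 0.102]
top L 0.27 97 [0.093 0.099 0.104]
top R 0.27 119 [0.101 0.107 0.115]
[0.14, 0, 0.31] [0.706209  0.0653851 0.31     ] 0.7092294153885725
[0.14, 0, 0.2] [0.706209  0.0653851 0.2      ] 0.7092294153885725
```

Request:
jog_arm(
  gripper=1,
  targets=[
    {"tz": -0.04, "rz": 0.104},
    {"tz": -0.04, "rz": 0.104},
    {"tz": -0.04, "rz": 0.104},
    {"tx": 0.024, "ty": -0.0294},
    {"tx": 0.024, "ty": -0.0294},
    {"tx": 0.024, "ty": -0.0294},
    {"tx": 0.024, "ty": -0.0294},
    {"tx": 0.024, "ty": -0.0294},
    {"tx": 0.024, "ty": -0.0294},
    {"tx": 0.024, "ty": -0.0294},
  ],
)

```text
validation failed for argument at $.ta...
```

```bash
cat > st.py <<'E'
from cell import robot
from h import *
s=robot.sense();M=q2R(s["orientation"])
print("t",round(s["clock"],2),"case",tocase(s["tcp_pos"]).round(4),"x,z in case",(C.T@M)[:,0].round(3),(C.T@M)[:,2].round(3),"F",(C.T@s["ft_force"]).round(2),"q",s["qpos"].round(2),"gap",round(s["finger_gap"],3))
E
python3 st.py
```

```text
t 0.1 case [-0.3892 -0.6474  0.2061] x,z in case [0.952 0.308 0.   ] [-0.     0.001 -1.   ] F [ 0.9   0.59 -0.11] q [-1.41  0.3   1.52 -0.    1.32 -0.07] gap 0.085
```

Request:
jog_arm(
  gripper=1,
  targets=[
    {"tx": 0, "ty": 0, "tz": -0.04, "rx": 0, "ry": 0, "rz": 0.104},
    {"tx": 0, "ty": 0, "tz": -0.04, "rx": 0, "ry": 0, "rz": 0.104},
    {"tx": 0, "ty": 0, "tz": -0.04, "rx": 0, "ry": 0, "rz": 0.104},
    {"tx": 0.024, "ty": -0.0294, "tz": 0, "rx": 0, "ry": 0, "rz": 0},
    {"tx": 0.024, "ty": -0.0294, "tz": 0, "rx": 0, "ry": 0, "rz": 0},
    {"tx": 0.024, "ty": -0.0294, "tz": 0, "rx": 0, "ry": 0, "rz": 0},
    {"tx": 0.024, "ty": -0.0294, "tz": 0, "rx": 0, "ry": 0, "rz": 0},
    {"tx": 0.024, "ty": -0.0294, "tz": 0, "rx": 0, "ry": 0, "rz": 0},
    {"tx": 0.024, "ty": -0.0294, "tz": 0, "rx": 0, "ry": 0, "rz": 0},
    {"tx": 0.024, "ty": -0.0294, "tz": 0, "rx": 0, "ry": 0, "rz": 0},
  ],
)

```text
clock: 0.93
tcp_pos: [0.3101, -0.3429, 0.3265]
orientation: [-0.0, 0.999, -0.042, -0.0]
ft_force: [0.4, -0.6, 0.6]
finger_gap: 0.0003
gripper_force: 0.0
```

```bash
python3 st.py
```

```text
t 0.93 case [-0.2206 -0.44    0.3265] x,z in case [ 1.  0. -0.] [-0.  0. -1.] F [ 0.48 -0.56  0.63] q [-0.91  0.03  1.56  0.    1.55  0.74] gap 0.0
```

Request:
jog_arm(
  targets=[
    {"tx": 0.03, "ty": -0.028, "tz": 0, "rx": 0, "ry": 0, "rz": 0},
    {"tx": 0.03, "ty": -0.028, "tz": 0, "rx": 0, "ry": 0, "rz": 0},
    {"tx": 0.03, "ty": -0.028, "tz": 0, "rx": 0, "ry": 0, "rz": 0},
    {"tx": 0.03, "ty": -0.028, "tz": 0, "rx": 0, "ry": 0, "rz": 0},
    {"tx": 0.03, "ty": -0.028, "tz": 0, "rx": 0, "ry": 0, "rz": 0},
    {"tx": 0.03, "ty": -0.028, "tz": 0, "rx": 0, "ry": 0, "rz": 0},
    {"tx": 0.03, "ty": -0.028, "tz": 0, "rx": 0, "ry": 0, "rz": 0},
    {"tx": 0.03, "ty": -0.028, "tz": 0, "rx": 0, "ry": 0, "rz": 0},
    {"tx": 0.03, "ty": -0.028, "tz": 0, "rx": 0, "ry": 0, "rz": 0},
    {"tx": 0.03, "ty": -0.028, "tz": 0, "rx": 0, "ry": 0, "rz": 0},
  ],
)

```text
clock: 1.77
tcp_pos: [0.6327, -0.0887, 0.3262]
orientation: [-0.0, 0.999, -0.042, -0.0]
ft_force: [-0.1, -0.5, -0.2]
finger_gap: -0.0001
gripper_force: 0.0
```

```bash
python3 st.py
```

```text
t 1.77 case [ 0.0797 -0.1597  0.3262] x,z in case [ 1.     0.001 -0.001] [-0.001  0.    -1.   ] F [-0.01 -0.55 -0.18] q [-0.2   0.46  1.03 -0.    1.65  1.46] gap -0.0
```

Request:
jog_arm(
  targets=[
    {"tx": 0.03, "ty": 0, "tz": 0, "rx": 0, "ry": 0, "rz": 0},
    {"tx": 0.03, "ty": 0, "tz": 0, "rx": 0, "ry": 0, "rz": 0},
    {"tx": 0, "ty": -0.04, "tz": 0, "rx": 0, "ry": 0, "rz": 0},
    {"tx": 0, "ty": -0.04, "tz": 0, "rx": 0, "ry": 0, "rz": 0},
    {"tx": 0, "ty": -0.04, "tz": 0, "rx": 0, "ry": 0, "rz": 0},
    {"tx": 0, "ty": -0.04, "tz": 0, "rx": 0, "ry": 0, "rz": 0},
    {"tx": 0, "ty": 0, "tz": 0.039, "rx": 0, "ry": 0, "rz": 0},
    {"tx": 0, "ty": 0, "tz": 0.039, "rx": 0, "ry": 0, "rz": 0},
    {"tx": 0, "ty": 0, "tz": 0.034, "rx": 0, "ry": 0, "rz": 0},
    {"tx": 0, "ty": 0, "tz": 0, "rx": 0, "ry": 0, "rz": 0},
  ],
)

```text
clock: 2.6
tcp_pos: [0.702, 0.0642, 0.2059]
orientation: [0.001, 0.999, -0.041, -0.006]
ft_force: [-1.2, -0.0, -1.6]
finger_gap: -0.0001
gripper_force: 0.0
```

```bash
python3 st.py
python3 - <<'E'
import numpy as np
hx,hz,r=.09,.054,.160
for a in np.radians([90,83,76,69,62,55,48,41,34,27,20,14,8,4,0]):
    print(round(a,2),(hx-r*np.cos(a)+.013*np.sin(a)+.011).round(4),(hz+r*np.sin(a)+.012*np.cos(a)).round(4))
E
```

```text
t 2.6 case [ 0.1359 -0.0015  0.2059] x,z in case [ 1.     0.001 -0.012] [-0.012 -0.002 -1.   ] F [-1.16 -0.15 -1.59] q [ 0.04  0.67  0.98 -0.    1.5   1.69] gap -0.0
1.57 0.114 0.214
1.45 0.0944 0.2143
1.33 0.0749 0.2122
1.2 0.0558 0.2077
1.08 0.0374 0.2009
0.96 0.0199 0.1919
0.84 0.0036 0.1809
0.72 -0.0112 0.168
0.59 -0.0244 0.1534
0.47 -0.0357 0.1373
0.35 -0.0449 0.12
0.24 -0.0511 0.1044
0.14 -0.0556 0.0882
0.07 -0.0577 0.0771
0.0 -0.059 0.066
```

Request:
jog_arm(
  targets=[
    {"tx": -0.013, "ty": 0, "tz": 0, "rx": 0, "ry": 0, "rz": 0},
    {"tx": -0.013, "ty": 0, "tz": 0, "rx": 0, "ry": 0, "rz": 0},
    {"tx": -0.0098, "ty": 0, "tz": 0, "rx": 0, "ry": 0, "rz": 0},
    {"tx": -0.0098, "ty": 0, "tz": 0, "rx": 0, "ry": 0, "rz": 0},
    {"tx": -0.0098, "ty": 0, "tz": 0.001, "rx": 0, "ry": 0, "rz": 0},
    {"tx": -0.0098, "ty": 0, "tz": 0.001, "rx": 0, "ry": 0, "rz": 0},
    {"tx": -0.0095, "ty": 0, "tz": 0.0022, "rx": 0, "ry": 0, "rz": 0},
    {"tx": -0.0095, "ty": 0, "tz": 0.0022, "rx": 0, "ry": 0, "rz": 0},
    {"tx": -0.0092, "ty": 0, "tz": 0.0034, "rx": 0, "ry": 0, "rz": 0},
    {"tx": -0.0092, "ty": 0, "tz": 0.0034, "rx": 0, "ry": 0, "rz": 0},
  ],
)

```text
clock: 3.43
tcp_pos: [0.6026, 0.0724, 0.2037]
orientation: [-0.0, 0.999, -0.042, 0.001]
ft_force: [1.0, -0.5, 0.9]
finger_gap: 0.0002
gripper_force: 0.0
```

```bash
python3 st.py
python3 - <<'E'
from cell import cams
from h import *
c=cams.read_camera("scene");cv2.imwrite("pics/scene1.png",c["image"])
E
```

```text
t 3.43 case [ 0.0362 -0.0016  0.2037] x,z in case [1.    0.    0.002] [ 0.002  0.    -1.   ] F [ 1.01 -0.39  0.93] q [ 0.06  0.43  1.35 -0.    1.36  1.71] gap 0.0
```

View pics/scene1.png

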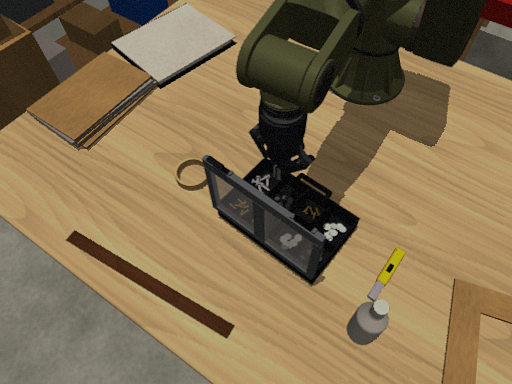

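The picture shows the lid still upright (top edge from (210,160) to (322,240)) and the gripper on the robot side of it, near (285,150). So the fingers did not catch the lid, and I'll check the depth.

```bash
python3 st.py
python3 - <<'E'
from cell import cams
from h import *
for n in("scene","top"):
    c=cams.read_camera(n);pickle.dump(c,open(n+"2.pkl","wb"));P,ok=cloud(c);D=tocase(P)
    m=ok&(abs(D[...,1])<.012)&(D[...,2]>.07)&(D[...,0]>-.1)&(D[...,0]<.2)
    d=D[m]
    print(n,m.sum())
    for z in np.arange(.08,.4,.02):
        k=abs(d[:,2]-z)<.01
        if k.sum(): print(round(z,2),k.sum(),np.percentile(d[k,0],[0,25,50,75,100]).round(3))
    old,_=cloud(pickle.load(open(n+".pkl","rb")))
    c0=pickle.load(open(n+".pkl","rb"))
    if n=="top": cv2.imwrite("pics/top1.png",c["image"])
E
```

```text
t 3.48 case [ 0.035  -0.0015  0.203 ] x,z in case [1.    0.001 0.001] [ 0.001  0.    -1.   ] F [-2.34  0.05 -0.89] q [0.06 0.43 1.36 0.   1.36 1.71] gap 0.0
scene 3251
0.08 35 [0.104 0.105 0.105 0.106 0.106]
0.1 37 [0.104 0.105 0.105 0.105 0.106]
0.12 42 [0.104 0.105 0.105 0.105 0.106]
0.14 42 [0.104 0.105 0.105 0.106 0.106]
0.16 42 [0.104 0.105 0.105 0.106 0.106]
0.18 49 [0.105 0.105 0.105 0.106 0.107]
0.2 54 [0.104 0.105 0.106 0.106 0.107]
0.22 59 [0.042 0.105 0.105 0.106 0.106]
0.24 173 [0.033 0.047 0.095 0.102 0.106]
0.26 63 [0.036 0.044 0.047 0.047 0.05 ]
0.28 70 [0.03  0.047 0.048 0.049 0.05 ]
0.3 78 [0.042 0.048 0.053 0.053 0.055]
0.32 70 [0.046 0.048 0.053 0.055 0.057]
0.34 10 [0.05  0.053 0.055 0.056 0.056]
0.36 67 [0.07  0.072 0.073 0.073 0.074]
0.38 114 [0.07  0.072 0.073 0.074 0.075]
top 1684
0.36 1 [-0.002 -0.002 -0.002 -0.002 -0.002]
0.38 10 [-0.002 -0.002 -0.002 -0.002  0.   ]
```

View pics/top1.png

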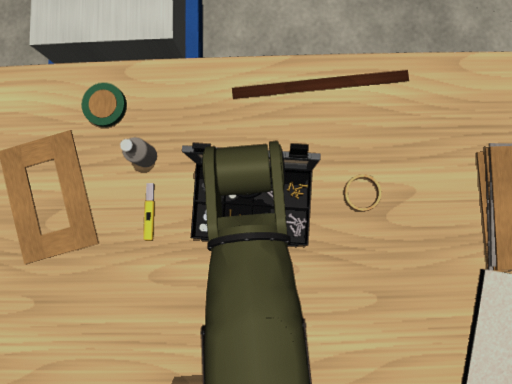

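The top view shows the arm covering the case, with both latches still at (201,150) and (299,150), so the lid has not moved. I'll zoom in on the scene view.

Run:
```python
from h import *
c=pickle.load(open("scene2.pkl","rb"))
im=cv2.resize(c["image"][85:285,180:380],(600,600),interpolation=cv2.INTER_CUBIC)
cv2.imwrite("pics/crop2.png",cv2.convertScaleAbs(im,alpha=1.8,beta=20))
P,ok=cloud(c);D=tocase(P)
m=ok&(D[...,2]>.15)&(D[...,0]<.085)&(D[...,0]>-.1)&(abs(D[...,1])<.1)&(D[...,2]<.3)
d=D[m]
for z in np.arange(.16,.3,.01):
    k=abs(d[:,2]-z)<.005
    if k.sum()>2: print(round(z,2),k.sum(),np.percentile(d[k,0],[0,50,100]).round(3),np.percentile(d[k,1],[0,50,100]).round(3))
```

```text
0.23 13 [0.042 0.046 0.048] [-0.013  0.002  0.009]
0.24 45 [0.033 0.045 0.049] [-0.014  0.005  0.013]
0.25 46 [0.036 0.046 0.049] [-0.014  0.004  0.012]
0.26 37 [0.04  0.046 0.048] [-0.014  0.001  0.012]
0.27 51 [0.042 0.048 0.05 ] [-0.028  0.001  0.026]
0.28 165 [0.024 0.047 0.051] [-0.037  0.013  0.036]
0.29 116 [0.025 0.048 0.053] [-0.047 -0.005  0.042]
```

View pics/crop2.png

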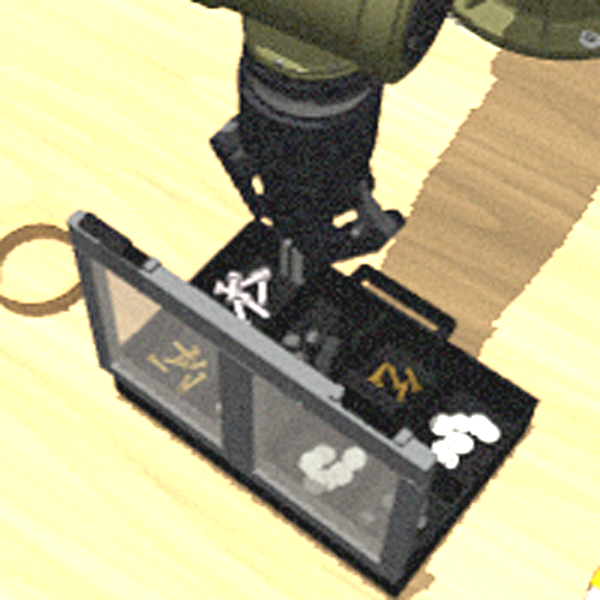

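The fingertips really end at z of about 0.226, roughly 23 mm above the reported TCP, so they slid just over the lid's top edge. I'll go back behind the lid and come in lower.

Request:
jog_arm(
  targets=[
    {"tx": 0, "ty": 0, "tz": -0.03, "rx": 0, "ry": 0, "rz": 0},
    {"tx": 0, "ty": 0, "tz": -0.03, "rx": 0, "ry": 0, "rz": 0},
    {"tx": 0, "ty": 0, "tz": 0, "rx": 0, "ry": 0, "rz": 0},
    {"tx": 0.035, "ty": 0, "tz": 0, "rx": 0, "ry": 0, "rz": 0},
    {"tx": 0.035, "ty": 0, "tz": 0, "rx": 0, "ry": 0, "rz": 0},
    {"tx": 0.035, "ty": 0, "tz": 0, "rx": 0, "ry": 0, "rz": 0},
    {"tx": 0, "ty": 0, "tz": 0, "rx": 0, "ry": 0, "rz": 0},
    {"tx": 0, "ty": 0, "tz": 0.041, "rx": 0, "ry": 0, "rz": 0},
    {"tx": 0, "ty": 0, "tz": 0.041, "rx": 0, "ry": 0, "rz": 0},
    {"tx": 0, "ty": 0, "tz": 0, "rx": 0, "ry": 0, "rz": 0},
  ],
)

```text
clock: 4.42
tcp_pos: [0.7046, 0.0635, 0.171]
orientation: [0.0, 0.999, -0.042, -0.006]
ft_force: [-1.6, -0.5, -1.6]
finger_gap: -0.0001
gripper_force: 0.0
```

```bash
cat > tip.py <<'E'
from cell import cams
from h import *
c=cams.read_camera("scene");P,ok=cloud(c);D=tocase(P)
from cell import robot
t=tocase(robot.sense()["tcp_pos"])
m=ok&(abs(D[...,1]-t[1])<.02)&(abs(D[...,0]-t[0])<.018)&(abs(D[...,2]-t[2])<.08);d=D[m]
print("tcp",t.round(4));
for z in np.arange(t[2]-.05,t[2]+.08,.01):
    k=abs(d[:,2]-z)<.005
    if k.sum(): print(round(z-t[2],3),k.sum(),d[k].min(0).round(3),d[k].max(0).round(3))
E
python3 st.py;python3 tip.py
```

```text
t 4.42 case [ 0.1386 -0.002   0.171 ] x,z in case [ 1.     0.    -0.012] [-0.012 -0.001 -1.   ] F [-1.51 -0.58 -1.58] q [0.04 0.7  1.02 0.   1.44 1.69] gap -0.0
tcp [ 0.1397 -0.0018  0.1761]
0.02 5 [ 0.147 -0.006  0.197] [0.151 0.004 0.2  ]
0.03 27 [ 0.143 -0.014  0.201] [0.153 0.012 0.211]
0.04 33 [ 0.143 -0.016  0.212] [0.152 0.012 0.221]
0.05 21 [ 0.147 -0.009  0.222] [0.152 0.012 0.23 ]
0.06 26 [ 0.147 -0.015  0.231] [0.154 0.014 0.241]
0.07 62 [ 0.135 -0.022  0.241] [0.155 0.018 0.251]
```

Run:
```python
import numpy as np
a=np.radians(np.r_[90:-.1:-4.5]);r=.145
x=.09-r*np.cos(a)+.013*np.sin(a)+.011;z=.054+r*np.sin(a)+.012*np.cos(a)-.022
for i in range(len(a)): print(round(np.degrees(a[i]),1),x[i].round(4),z[i].round(4),(np.diff(x,prepend=x[0])[i]).round(4),(-np.diff(z,prepend=z[0])[i]).round(4))
```

```text
90.0 0.114 0.177 0.0 -0.0
85.5 0.1026 0.1775 -0.0114 -0.0005
81.0 0.0912 0.1771 -0.0114 0.0004
76.5 0.0798 0.1758 -0.0114 0.0013
72.0 0.0686 0.1736 -0.0112 0.0022
67.5 0.0575 0.1706 -0.011 0.0031
63.0 0.0468 0.1666 -0.0108 0.0039
58.5 0.0363 0.1619 -0.0104 0.0047
54.0 0.0263 0.1564 -0.01 0.0055
49.5 0.0167 0.1501 -0.0096 0.0063
45.0 0.0077 0.143 -0.0091 0.007
40.5 -0.0008 0.1353 -0.0085 0.0077
36.0 -0.0087 0.1269 -0.0079 0.0084
31.5 -0.0158 0.118 -0.0072 0.0089
27.0 -0.0223 0.1085 -0.0065 0.0095
22.5 -0.028 0.0986 -0.0057 0.0099
18.0 -0.0329 0.0882 -0.0049 0.0104
13.5 -0.037 0.0775 -0.0041 0.0107
9.0 -0.0402 0.0665 -0.0032 0.011
4.5 -0.0425 0.0553 -0.0024 0.0112
0.0 -0.044 0.044 -0.0015 0.0113
```

Request:
jog_arm(
  targets=[
    {"tx": -0.013, "ty": 0, "tz": 0, "rx": 0, "ry": 0, "rz": 0},
    {"tx": -0.013, "ty": 0, "tz": 0, "rx": 0, "ry": 0, "rz": 0},
    {"tx": -0.011, "ty": 0, "tz": 0, "rx": 0, "ry": 0, "rz": 0},
    {"tx": -0.011, "ty": 0, "tz": 0, "rx": 0, "ry": 0, "rz": 0},
    {"tx": -0.011, "ty": 0, "tz": 0.001, "rx": 0, "ry": 0, "rz": 0},
    {"tx": -0.011, "ty": 0, "tz": 0.002, "rx": 0, "ry": 0, "rz": 0},
    {"tx": -0.011, "ty": 0, "tz": 0.003, "rx": 0, "ry": 0, "rz": 0},
    {"tx": -0.011, "ty": 0, "tz": 0.004, "rx": 0, "ry": 0, "rz": 0},
    {"tx": 0, "ty": 0, "tz": 0, "rx": 0, "ry": 0, "rz": 0},
    {"tx": 0, "ty": 0, "tz": 0, "rx": 0, "ry": 0, "rz": 0},
  ],
)

```text
clock: 5.3
tcp_pos: [0.6165, 0.0716, 0.1727]
orientation: [-0.0, 0.999, -0.042, 0.002]
ft_force: [-0.1, 0.2, -0.1]
finger_gap: -0.0
gripper_force: 0.0
```

```bash
python3 st.py
cat > lid.py <<'E'
from cell import cams
from h import *
# lid angle from outside-face points on the side frames (case y 0.118..0.138), scene view
c=cams.read_camera("scene");P,ok=cloud(c);D=tocase(P)
for lo,hi in((-.138,-.118),(.118,.138)):
    m=ok&(D[...,1]>lo)&(D[...,1]<hi)&(D[...,2]>.056)&(D[...,2]<.25)&(D[...,0]<.12)&(D[...,0]>-.2)
    d=D[m][:,[0,2]]-[.09,.054]
    if len(d)<9: print("none");continue
    rr=np.hypot(*d.T);a=np.arctan2(d[:,1],-d[:,0])-np.arctan2(.012,rr)
    k=rr>.06; print("lid",np.median(a[k]).round(3),k.sum(),"rmax",rr.max().round(3))
E
python3 lid.py
```

```text
t 5.3 case [ 0.05   -0.0014  0.1727] x,z in case [1.    0.001 0.004] [ 0.004  0.001 -1.   ] F [-0.1   0.17 -0.07] q [0.06 0.48 1.35 0.   1.31 1.71] gap -0.0
lid 1.151 380 rmax 0.186
lid 1.157 578 rmax 0.188
```

Request:
jog_arm(
  targets=[
    {"tx": -0.0108, "ty": 0, "tz": 0.004, "rx": 0, "ry": 0, "rz": 0},
    {"tx": -0.0104, "ty": 0, "tz": 0.0047, "rx": 0, "ry": 0, "rz": 0},
    {"tx": -0.01, "ty": 0, "tz": 0.0055, "rx": 0, "ry": 0, "rz": 0},
    {"tx": -0.0096, "ty": 0, "tz": 0.0063, "rx": 0, "ry": 0, "rz": 0},
    {"tx": -0.0091, "ty": 0, "tz": 0.007, "rx": 0, "ry": 0, "rz": 0},
    {"tx": -0.0085, "ty": 0, "tz": 0.0077, "rx": 0, "ry": 0, "rz": 0},
    {"tx": -0.0079, "ty": 0, "tz": 0.0084, "rx": 0, "ry": 0, "rz": 0},
    {"tx": -0.0072, "ty": 0, "tz": 0.009, "rx": 0, "ry": 0, "rz": 0},
    {"tx": -0.0065, "ty": 0, "tz": 0.0095, "rx": 0, "ry": 0, "rz": 0},
    {"tx": 0, "ty": 0, "tz": 0, "rx": 0, "ry": 0, "rz": 0},
  ],
)

```text
clock: 6.18
tcp_pos: [0.5353, 0.0781, 0.1068]
orientation: [0.0, 0.999, -0.042, -0.001]
ft_force: [-0.3, 0.1, -0.2]
finger_gap: 0.0003
gripper_force: 0.0
```

```bash
python3 st.py; python3 lid.py
python3 - <<'E'
from cell import cams
import cv2
cv2.imwrite("pics/scene3.png",cv2.resize(cams.read_camera("scene")["image"][85:305,160:420],(780,660))[:600])
E
```

```text
t 6.18 case [-0.0313 -0.0016  0.1068] x,z in case [ 1.     0.001 -0.001] [-0.001 -0.    -1.   ] F [-0.35  0.12 -0.16] q [0.08 0.38 1.65 0.   1.1  1.73] gap 0.0
lid 0.452 418 rmax 0.182
lid 0.449 563 rmax 0.185
```

View pics/scene3.png

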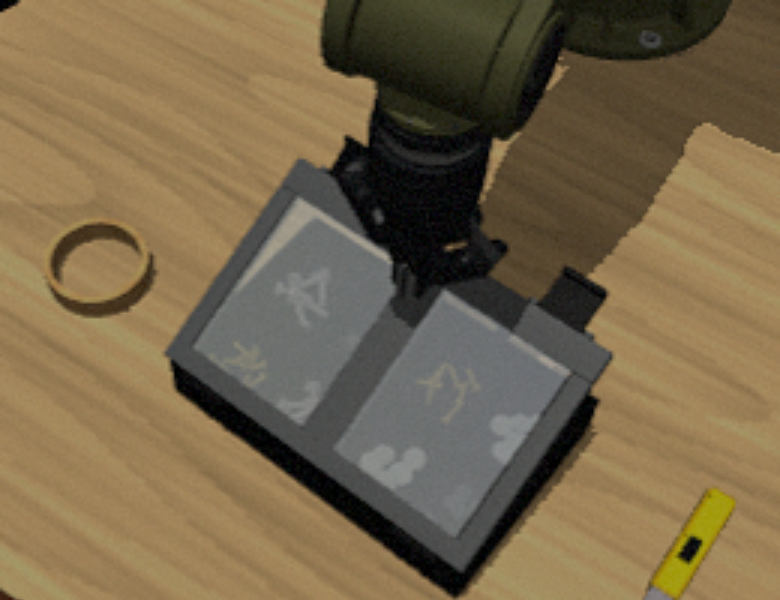

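The picture shows the fingertips on the lid's middle bar at (405,290) with the lid about 0.45 rad open. The left latch at (580,295) is still raised.

Request:
jog_arm(
  targets=[
    {"tx": -0.0057, "ty": 0, "tz": 0.0099, "rx": 0, "ry": 0, "rz": 0},
    {"tx": -0.0049, "ty": 0, "tz": 0.0104, "rx": 0, "ry": 0, "rz": 0},
    {"tx": -0.0041, "ty": 0, "tz": 0.0107, "rx": 0, "ry": 0, "rz": 0},
    {"tx": -0.0032, "ty": 0, "tz": 0.011, "rx": 0, "ry": 0, "rz": 0},
    {"tx": -0.0024, "ty": 0, "tz": 0.0112, "rx": 0, "ry": 0, "rz": 0},
    {"tx": -0.0015, "ty": 0, "tz": 0.007, "rx": 0, "ry": 0, "rz": 0},
    {"tx": 0, "ty": 0, "tz": 0.003, "rx": 0, "ry": 0, "rz": 0},
    {"tx": 0, "ty": 0, "tz": 0.002, "rx": 0, "ry": 0, "rz": 0},
    {"tx": 0, "ty": 0, "tz": 0, "rx": 0, "ry": 0, "rz": 0},
    {"tx": 0, "ty": 0, "tz": 0, "rx": 0, "ry": 0, "rz": 0},
  ],
)

```text
clock: 7.12
tcp_pos: [0.5143, 0.0799, 0.0426]
orientation: [-0.0, 0.999, -0.042, 0.0]
ft_force: [0.5, 0.4, -0.8]
finger_gap: -0.0001
gripper_force: 0.0
```

```bash
python3 st.py; python3 lid.py
```

```text
t 7.12 case [-0.0524 -0.0015  0.0426] x,z in case [1.    0.001 0.001] [ 0.001  0.    -1.   ] F [ 0.49  0.47 -0.83] q [0.08 0.44 1.76 0.   0.95 1.74] gap -0.0
lid -0.004 334 rmax 0.185
lid -0.005 433 rmax 0.186
```

Request:
jog_arm(
  targets=[
    {"tx": 0, "ty": 0, "tz": 0.001, "rx": 0, "ry": 0, "rz": 0},
    {"tx": 0, "ty": 0, "tz": 0.001, "rx": 0, "ry": 0, "rz": 0},
    {"tx": 0, "ty": 0, "tz": 0.001, "rx": 0, "ry": 0, "rz": 0},
    {"tx": 0, "ty": 0, "tz": 0, "rx": 0, "ry": 0, "rz": 0},
    {"tx": 0, "ty": 0, "tz": 0, "rx": 0, "ry": 0, "rz": 0},
    {"tx": 0, "ty": 0, "tz": 0, "rx": 0, "ry": 0, "rz": 0},
    {"tx": 0, "ty": 0, "tz": 0, "rx": 0, "ry": 0, "rz": 0},
    {"tx": 0, "ty": 0, "tz": 0, "rx": 0, "ry": 0, "rz": 0},
    {"tx": 0, "ty": 0, "tz": 0, "rx": 0, "ry": 0, "rz": 0},
    {"tx": 0, "ty": 0, "tz": 0, "rx": 0, "ry": 0, "rz": 0},
  ],
)

```text
clock: 8.0
tcp_pos: [0.5144, 0.08, 0.0411]
orientation: [-0.0, 0.999, -0.042, 0.001]
ft_force: [-10.9, -1.6, 25.2]
finger_gap: 0.0001
gripper_force: 12.3
```

```bash
python3 st.py; python3 lid.py
```

```text
t 8.0 case [-0.0524 -0.0015  0.0411] x,z in case [1.    0.001 0.002] [ 0.002  0.    -1.   ] F [-10.77  -2.52  25.22] q [ 0.08  0.44  1.76 -0.    0.94  1.74] gap 0.0
lid -0.01 331 rmax 0.185
lid -0.011 437 rmax 0.185
```

Request:
jog_arm(
  targets=[
    {"tx": 0, "ty": 0, "tz": -0.03, "rx": 0, "ry": 0, "rz": 0},
    {"tx": 0, "ty": 0, "tz": -0.035, "rx": 0, "ry": 0, "rz": 0},
    {"tx": -0.0233, "ty": -0.032, "tz": 0, "rx": 0, "ry": 0, "rz": 0},
    {"tx": -0.0233, "ty": -0.032, "tz": 0, "rx": 0, "ry": 0, "rz": 0},
    {"tx": -0.0233, "ty": -0.031, "tz": 0, "rx": 0, "ry": 0, "rz": 0},
    {"tx": 0, "ty": 0, "tz": 0, "rx": 0, "ry": 0, "rz": 0},
    {"tx": 0, "ty": 0, "tz": 0, "rx": 0, "ry": 0, "rz": 0},
    {"tx": 0, "ty": 0, "tz": 0, "rx": 0, "ry": 0, "rz": 0},
    {"tx": 0, "ty": 0, "tz": 0, "rx": 0, "ry": 0, "rz": 0},
    {"tx": 0, "ty": 0, "tz": 0, "rx": 0, "ry": 0, "rz": 0},
  ],
)

```text
clock: 8.88
tcp_pos: [0.4526, 0.1795, 0.104]
orientation: [0.0, 0.999, -0.042, -0.0]
ft_force: [0.3, 0.1, -0.4]
finger_gap: 0.0001
gripper_force: 0.0
```

```bash
cat > lat.py <<'E'
from cell import cams
from h import *
for n in("scene","top"):
    c=cams.read_camera(n);P,ok=cloud(c);D=tocase(P)
    k=ok&(D[...,2]>.058)&(D[...,2]<.07)&(D[...,0]>-.088)&(D[...,0]<.11)&(abs(D[...,1])<.16)
    if k.sum(): print(n,"lid rect",cv2.minAreaRect((D[k][:,:2]*1000).astype(np.float32)), "lid z",np.median(D[k][:,2]).round(4))
    for nm,y in(("L",.095),("R",-.095)):
        m=ok&(abs(D[...,1]-y)<.012)&(D[...,0]>-.14)&(D[...,0]<-.096)&(D[...,2]>.012)&(D[...,2]<.09);d=D[m]
        print(n,nm,len(d),d.min(0).round(3) if len(d) else '',d.max(0).round(3) if len(d) else '')
        for x in np.arange(-.135,-.095,.006):
            q=abs(d[:,0]-x)<.003
            if q.sum(): print("   ",round(x,3),q.sum(),np.median(d[q,2]).round(3))
E
python3 st.py; python3 lid.py; python3 lat.py
```

```text
t 8.88 case [-0.1222  0.0925  0.104 ] x,z in case [ 1.    -0.001 -0.   ] [-0. -0. -1.] F [ 0.33  0.14 -0.38] q [ 0.3   0.28  1.81 -0.    1.06  1.96] gap 0.0
lid -0.01 332 rmax 0.18
lid -0.001 682 rmax 0.29
scene lid rect ((5.5146331787109375, 1.79412841796875), (187.0159912109375, 280.830078125), 0.0002726668317336589) lid z 0.0645
scene L 121 [-0.126  0.083  0.057] [-0.097  0.107  0.068]
    -0.129 2 0.064
    -0.123 30 0.065
    -0.117 25 0.061
    -0.111 23 0.061
    -0.105 20 0.062
    -0.099 21 0.062
scene R 107 [-0.121 -0.107  0.061] [-0.096 -0.083  0.079]
    -0.123 3 0.075
    -0.117 37 0.072
    -0.111 21 0.068
    -0.105 24 0.066
    -0.099 22 0.065
top lid rect ((4.90985107421875, 0.2899017333984375), (185.81541442871094, 280.9632873535156), 0.0028286445885896683) lid z 0.0654
top L 0  
top R 133 [-0.126 -0.107  0.06 ] [-0.096 -0.083  0.082]
    -0.129 1 0.064
    -0.123 25 0.076
    -0.117 28 0.069
    -0.111 24 0.069
    -0.105 30 0.067
    -0.099 25 0.066
```

Request:
jog_arm(
  targets=[
    {"tx": 0, "ty": -0.002, "tz": 0.015, "rx": 0, "ry": 0, "rz": 0},
    {"tx": 0, "ty": 0, "tz": 0.015, "rx": 0, "ry": 0, "rz": 0},
    {"tx": 0, "ty": 0, "tz": 0.015, "rx": 0, "ry": 0, "rz": 0},
    {"tx": 0, "ty": 0, "tz": 0.01, "rx": 0, "ry": 0, "rz": 0},
    {"tx": 0, "ty": 0, "tz": 0.008, "rx": 0, "ry": 0, "rz": 0},
    {"tx": 0, "ty": 0, "tz": 0.008, "rx": 0, "ry": 0, "rz": 0},
    {"tx": 0, "ty": 0, "tz": 0.008, "rx": 0, "ry": 0, "rz": 0},
    {"tx": 0, "ty": 0, "tz": 0.008, "rx": 0, "ry": 0, "rz": 0},
    {"tx": 0, "ty": 0, "tz": 0.005, "rx": 0, "ry": 0, "rz": 0},
    {"tx": 0, "ty": 0, "tz": 0, "rx": 0, "ry": 0, "rz": 0},
  ],
)

```text
clock: 9.87
tcp_pos: [0.4526, 0.1824, 0.0116]
orientation: [-0.0, 0.999, -0.042, 0.0]
ft_force: [0.5, -0.3, 0.3]
finger_gap: -0.0005
gripper_force: 0.2
```

```bash
python3 st.py; python3 lid.py
```

```text
t 9.87 case [-0.1225  0.0954  0.0116] x,z in case [1. 0. 0.] [ 0.  0. -1.] F [ 0.57 -0.25  0.32] q [ 0.31  0.43  1.86 -0.    0.85  1.96] gap -0.0
lid -0.009 339 rmax 0.185
lid 0.143 964 rmax 0.281
```

Request:
jog_arm(
  targets=[
    {"tx": 0.004, "ty": 0, "tz": 0, "rx": 0, "ry": 0, "rz": 0},
    {"tx": 0.004, "ty": 0, "tz": 0, "rx": 0, "ry": 0, "rz": 0},
    {"tx": 0.003, "ty": 0, "tz": 0, "rx": 0, "ry": 0, "rz": 0},
    {"tx": 0.002, "ty": 0, "tz": 0, "rx": 0, "ry": 0, "rz": 0},
    {"tx": 0.001, "ty": 0, "tz": 0, "rx": 0, "ry": 0, "rz": 0},
    {"tx": 0, "ty": 0, "tz": 0, "rx": 0, "ry": 0, "rz": 0},
    {"tx": 0, "ty": 0, "tz": 0, "rx": 0, "ry": 0, "rz": 0},
    {"tx": 0, "ty": 0, "tz": 0, "rx": 0, "ry": 0, "rz": 0},
    {"tx": 0, "ty": 0, "tz": 0, "rx": 0, "ry": 0, "rz": 0},
    {"tx": 0, "ty": 0, "tz": 0, "rx": 0, "ry": 0, "rz": 0},
  ],
)

```text
clock: 10.75
tcp_pos: [0.466, 0.1812, 0.012]
orientation: [0.0, 0.999, -0.042, -0.0]
ft_force: [-3.8, 0.0, -3.1]
finger_gap: 0.0001
gripper_force: 2.0
```

```bash
python3 st.py; python3 lid.py
```

```text
t 10.75 case [-0.1091  0.0953  0.012 ] x,z in case [ 1.     0.001 -0.   ] [-0. -0. -1.] F [-3.78 -0.27 -3.05] q [ 0.3   0.45  1.83 -0.    0.87  1.95] gap 0.0
lid -0.008 329 rmax 0.182
lid 0.152 956 rmax 0.271
```

Request:
jog_arm(
  targets=[
    {"tx": 0.001, "ty": 0, "tz": 0, "rx": 0, "ry": 0, "rz": 0},
    {"tx": 0.0005, "ty": 0, "tz": 0, "rx": 0, "ry": 0, "rz": 0},
    {"tx": 0, "ty": 0, "tz": 0, "rx": 0, "ry": 0, "rz": 0},
    {"tx": 0, "ty": 0, "tz": 0, "rx": 0, "ry": 0, "rz": 0},
    {"tx": 0, "ty": 0, "tz": 0, "rx": 0, "ry": 0, "rz": 0},
    {"tx": 0, "ty": 0, "tz": 0, "rx": 0, "ry": 0, "rz": 0},
    {"tx": 0, "ty": 0, "tz": 0, "rx": 0, "ry": 0, "rz": 0},
    {"tx": 0, "ty": 0, "tz": 0, "rx": 0, "ry": 0, "rz": 0},
    {"tx": 0, "ty": 0, "tz": 0, "rx": 0, "ry": 0, "rz": 0},
    {"tx": 0, "ty": 0, "tz": 0, "rx": 0, "ry": 0, "rz": 0},
  ],
)

```text
clock: 11.63
tcp_pos: [0.466, 0.1812, 0.0119]
orientation: [0.0, 0.999, -0.042, -0.002]
ft_force: [-16.1, 1.0, 4.8]
finger_gap: 0.0003
gripper_force: 7.9
```

```bash
python3 st.py; python3 lid.py
```

```text
t 11.63 case [-0.109   0.0953  0.0119] x,z in case [ 1.     0.001 -0.004] [-0.004 -0.001 -1.   ] F [-16.12  -0.34   4.81] q [0.3  0.45 1.82 0.   0.87 1.95] gap 0.0
lid -0.007 332 rmax 0.184
lid 0.15 965 rmax 0.27
```

Request:
jog_arm(
  targets=[
    {"tx": -0.015, "ty": 0, "tz": 0, "rx": 0, "ry": 0, "rz": 0},
    {"tx": 0, "ty": 0, "tz": -0.03, "rx": 0, "ry": 0, "rz": 0},
    {"tx": 0, "ty": 0, "tz": -0.03, "rx": 0, "ry": 0, "rz": 0},
    {"tx": 0, "ty": 0, "tz": -0.032, "rx": 0, "ry": 0, "rz": 0},
    {"tx": 0, "ty": 0.038, "tz": 0, "rx": 0, "ry": 0, "rz": 0},
    {"tx": 0, "ty": 0.038, "tz": 0, "rx": 0, "ry": 0, "rz": 0},
    {"tx": 0, "ty": 0.038, "tz": 0, "rx": 0, "ry": 0, "rz": 0},
    {"tx": 0, "ty": 0.038, "tz": 0, "rx": 0, "ry": 0, "rz": 0},
    {"tx": 0, "ty": 0.038, "tz": 0, "rx": 0, "ry": 0, "rz": 0},
    {"tx": 0, "ty": 0, "tz": 0, "rx": 0, "ry": 0, "rz": 0},
  ],
)

```text
clock: 12.52
tcp_pos: [0.4373, -0.0119, 0.1049]
orientation: [0.001, 0.999, -0.044, 0.001]
ft_force: [-0.4, -0.0, -0.3]
finger_gap: -0.0
gripper_force: 0.0
```

```bash
python3 st.py; python3 lid.py;python3 lat.py
```

```text
t 12.52 case [-0.1215 -0.0995  0.1049] x,z in case [ 1.    -0.004  0.003] [ 0.003 -0.001 -1.   ] F [-0.35 -0.07 -0.28] q [-0.11  0.17  1.94 -0.    1.03  1.55] gap -0.0
lid -0.004 421 rmax 0.271
lid -0.009 437 rmax 0.185
scene lid rect ((4.639991760253906, 1.8334197998046875), (185.1795196533203, 280.36163330078125), 0.0029815793968737125) lid z 0.0645
scene L 0  
scene R 103 [-0.121 -0.107  0.063] [-0.096 -0.083  0.079]
    -0.123 3 0.076
    -0.117 33 0.073
    -0.111 26 0.068
    -0.105 21 0.066
    -0.099 20 0.066
top lid rect ((4.4882049560546875, 0.4977264404296875), (185.00521850585938, 281.1823425292969), 0.029754651710391045) lid z 0.0654
top L 34 [-0.105  0.084  0.025] [-0.096  0.107  0.065]
    -0.105 16 0.029
    -0.099 18 0.058
top R 5 [-0.099 -0.088  0.062] [-0.096 -0.083  0.069]
    -0.099 5 0.063
```

```bash
cat > lp.py <<'E'
from cell import cams
from h import *
c=cams.read_camera("top");P,ok=cloud(c);D=tocase(P)
print("cam",tocase(np.array(c["xyz"])).round(3))
for y in (.125,.095,.06,-.06,-.095,-.125):
    print(y)
    for col in [np.argmin(abs(D[215,:,1]-y))]:
        for r in range(240,256):
            if -.13<D[r,col,0]<-.08: print("  ",r,col,D[r,col].round(3),c["image"][r,col])
cv2.imwrite("pics/top4.png",cv2.convertScaleAbs(cv2.resize(c["image"][225:265,180:320],(770,220),interpolation=cv2.INTER_NEAREST),alpha=2.,beta=20))
E
python3 lp.py
```

```text
cam [-0.045 -0.048  1.193]
0.125
   240 197 [-0.093  0.121  0.064] [54 59 61]
   241 197 [-0.099  0.131  0.001] [61 71 78]
   242 197 [-0.101  0.131 -0.002] [56 75 89]
   244 197 [-0.106  0.13   0.004] [ 93 136 169]
   245 197 [-0.109  0.131 -0.004] [ 93 135 168]
   246 197 [-0.111  0.129  0.004] [ 91 133 165]
   247 197 [-0.113  0.13   0.002] [ 87 126 158]
   248 197 [-0.116  0.129  0.004] [ 81 120 150]
   249 197 [-0.119  0.13  -0.004] [ 83 122 152]
   250 197 [-0.121  0.129 -0.001] [ 84 123 153]
   251 197 [-0.123  0.129  0.001] [ 86 125 156]
   252 197 [-0.126  0.129  0.002] [ 89 129 161]
   253 197 [-0.128  0.129 -0.004] [ 90 130 162]
0.095
   240 210 [-0.091  0.09   0.068] [88 88 88]
   241 210 [-0.094  0.091  0.063] [36 36 36]
   242 210 [-0.096  0.09   0.065] [8 9 9]
   243 210 [-0.099  0.091  0.058] [6 6 6]
   244 210 [-0.102  0.094  0.03 ] [15 15 14]
   245 210 [-0.105  0.094  0.031] [22 27 32]
   246 210 [-0.109  0.098  0.   ] [41 60 78]
   247 210 [-0.111  0.097 -0.   ] [ 77 113 142]
   248 210 [-0.114  0.097  0.001] [ 82 121 152]
   249 210 [-0.116  0.097  0.004] [ 85 12
[... 2358 characters left out ...]
] [27 41 43]
   255 291 [-0.094 -0.085  0.394] [28 44 45]
-0.125
   242 304 [-0.082 -0.129  0.066] [89 91 90]
   243 304 [-0.084 -0.13   0.062] [87 88 88]
   244 304 [-0.087 -0.129  0.065] [87 88 89]
   245 304 [-0.089 -0.129  0.067] [88 89 89]
   246 304 [-0.091 -0.13   0.065] [87 87 87]
   247 304 [-0.096 -0.135 -0.003] [52 64 74]
   248 304 [-0.099 -0.135  0.003] [ 55  82 105]
   249 304 [-0.101 -0.135 -0.001] [ 57  84 106]
   250 304 [-0.09  -0.115  0.281] [52 76 95]
   251 304 [-0.087 -0.108  0.376] [28 39 46]
   252 304 [-0.088 -0.107  0.384] [18 28 28]
   253 304 [-0.089 -0.107  0.388] [20 32 33]
   254 304 [-0.091 -0.107  0.392] [24 37 37]
   255 304 [-0.092 -0.107  0.393] [26 40 42]
```

View pics/top4.png

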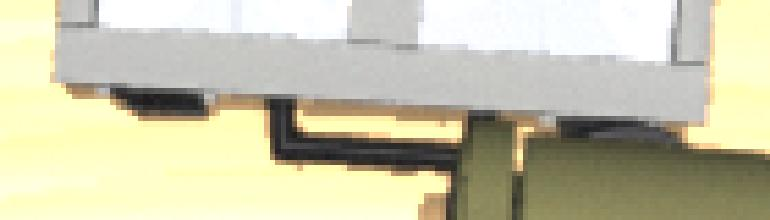

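The crop shows the left latch hanging at (160,100), its tip about 7 mm out. The vertical finger was stopped by the latch barrel, so I'll tilt the tool to press nearer the tips, doing the right latch first.

Request:
jog_arm(
  targets=[
    {"tx": 0.0085, "ty": 0, "tz": 0, "rx": 0, "ry": 0, "rz": 0},
    {"tx": 0, "ty": 0, "tz": 0, "rx": 0, "ry": 0.117, "rz": 0},
    {"tx": 0, "ty": 0, "tz": 0, "rx": 0, "ry": 0.117, "rz": 0},
    {"tx": 0, "ty": 0, "tz": 0, "rx": 0, "ry": 0.116, "rz": 0},
    {"tx": 0, "ty": 0, "tz": 0, "rx": 0, "ry": 0, "rz": 0},
    {"tx": 0, "ty": 0, "tz": 0, "rx": 0, "ry": 0, "rz": 0},
    {"tx": 0, "ty": 0, "tz": 0, "rx": 0, "ry": 0, "rz": 0},
    {"tx": 0, "ty": 0, "tz": 0, "rx": 0, "ry": 0, "rz": 0},
    {"tx": 0, "ty": 0, "tz": 0, "rx": 0, "ry": 0, "rz": 0},
    {"tx": 0, "ty": 0, "tz": 0, "rx": 0, "ry": 0, "rz": 0},
  ],
)

```text
clock: 13.55
tcp_pos: [0.4459, -0.0076, 0.1041]
orientation: [0.007, 0.984, -0.041, 0.174]
ft_force: [0.5, -0.0, -0.1]
finger_gap: 0.0001
gripper_force: 0.0
```

```bash
python3 st.py; python3 tip.py
```

```text
t 13.55 case [-0.1133 -0.0946  0.1041] x,z in case [0.94  0.001 0.342] [ 0.342  0.    -0.94 ] F [ 0.51  0.04 -0.12] q [-0.1   0.02  2.16  0.01  0.62  1.54] gap 0.0
tcp [-0.1135 -0.0946  0.104 ]
-0.04 107 [-0.119 -0.112  0.062] [-0.095 -0.075  0.069]
-0.03 54 [-0.122 -0.109  0.069] [-0.108 -0.075  0.079]
0.03 22 [-0.124 -0.106  0.131] [-0.111 -0.082  0.139]
0.04 56 [-0.13  -0.109  0.139] [-0.112 -0.08   0.149]
0.05 49 [-0.128 -0.108  0.149] [-0.115 -0.081  0.159]
0.06 39 [-0.13  -0.114  0.159] [-0.12  -0.081  0.169]
0.07 58 [-0.131 -0.115  0.169] [-0.12  -0.076  0.179]
```

Request:
jog_arm(
  targets=[
    {"tx": -0.00684, "ty": 0, "tz": 0.0188, "rx": 0, "ry": 0, "rz": 0},
    {"tx": -0.00684, "ty": 0, "tz": 0.0188, "rx": 0, "ry": 0, "rz": 0},
    {"tx": -0.00342, "ty": 0, "tz": 0.0094, "rx": 0, "ry": 0, "rz": 0},
    {"tx": -0.00342, "ty": 0, "tz": 0.0094, "rx": 0, "ry": 0, "rz": 0},
    {"tx": -0.00342, "ty": 0, "tz": 0.0094, "rx": 0, "ry": 0, "rz": 0},
    {"tx": -0.00342, "ty": 0, "tz": 0.0094, "rx": 0, "ry": 0, "rz": 0},
    {"tx": -0.00342, "ty": 0, "tz": 0.0094, "rx": 0, "ry": 0, "rz": 0},
    {"tx": -0.00342, "ty": 0, "tz": 0.0094, "rx": 0, "ry": 0, "rz": 0},
    {"tx": 0, "ty": 0, "tz": 0, "rx": 0, "ry": 0, "rz": 0},
    {"tx": 0, "ty": 0, "tz": 0, "rx": 0, "ry": 0, "rz": 0},
  ],
)

```text
clock: 14.43
tcp_pos: [0.4454, -0.0077, 0.0038]
orientation: [0.007, 0.984, -0.041, 0.173]
ft_force: [-0.4, 0.4, 1.0]
finger_gap: 0.0
gripper_force: 0.0
```

```bash
python3 st.py; python3 lid.py
```

```text
t 14.43 case [-0.1138 -0.0947  0.0038] x,z in case [0.94  0.    0.342] [ 0.342  0.    -0.94 ] F [-0.45  0.4   0.97] q [-0.1   0.25  2.22  0.02  0.33  1.53] gap 0.0
lid 0.007 601 rmax 0.326
lid -0.01 444 rmax 0.184
```

Request:
jog_arm(
  targets=[
    {"tx": 0.00282, "ty": 0, "tz": 0.00103, "rx": 0, "ry": 0, "rz": 0},
    {"tx": 0.00282, "ty": 0, "tz": 0.00103, "rx": 0, "ry": 0, "rz": 0},
    {"tx": 0.00282, "ty": 0, "tz": 0.00103, "rx": 0, "ry": 0, "rz": 0},
    {"tx": 0.00282, "ty": 0, "tz": 0.00103, "rx": 0, "ry": 0, "rz": 0},
    {"tx": 0.00282, "ty": 0, "tz": 0.00103, "rx": 0, "ry": 0, "rz": 0},
    {"tx": 0, "ty": 0, "tz": 0, "rx": 0, "ry": 0, "rz": 0},
    {"tx": 0, "ty": 0, "tz": 0, "rx": 0, "ry": 0, "rz": 0},
    {"tx": 0, "ty": 0, "tz": 0, "rx": 0, "ry": 0, "rz": 0},
    {"tx": 0, "ty": 0, "tz": 0, "rx": 0, "ry": 0, "rz": 0},
    {"tx": 0, "ty": 0, "tz": 0, "rx": 0, "ry": 0, "rz": 0},
  ],
)

```text
clock: 15.32
tcp_pos: [0.4605, -0.0089, 0.0042]
orientation: [0.007, 0.984, -0.041, 0.174]
ft_force: [-5.8, 0.3, 5.0]
finger_gap: 0.0
gripper_force: 4.1
```

```bash
python3 st.py
```

```text
t 15.32 case [-0.0986 -0.0946  0.0042] x,z in case [0.939 0.001 0.343] [ 0.343  0.    -0.939] F [-5.79 -0.18  5.05] q [-0.1   0.27  2.18  0.02  0.34  1.53] gap 0.0
```

Request:
jog_arm(
  targets=[
    {"tx": 0.00094, "ty": 0, "tz": 0.00034, "rx": 0, "ry": 0, "rz": 0},
    {"tx": 0.00047, "ty": 0, "tz": 0.00017, "rx": 0, "ry": 0, "rz": 0},
    {"tx": 0, "ty": 0, "tz": 0, "rx": 0, "ry": 0, "rz": 0},
    {"tx": 0, "ty": 0, "tz": 0, "rx": 0, "ry": 0, "rz": 0},
    {"tx": 0, "ty": 0, "tz": 0, "rx": 0, "ry": 0, "rz": 0},
    {"tx": 0, "ty": 0, "tz": 0, "rx": 0, "ry": 0, "rz": 0},
    {"tx": 0, "ty": 0, "tz": 0, "rx": 0, "ry": 0, "rz": 0},
    {"tx": 0, "ty": 0, "tz": 0, "rx": 0, "ry": 0, "rz": 0},
    {"tx": 0, "ty": 0, "tz": 0, "rx": 0, "ry": 0, "rz": 0},
    {"tx": 0, "ty": 0, "tz": 0, "rx": 0, "ry": 0, "rz": 0},
  ],
)

```text
clock: 16.15
tcp_pos: [0.4609, -0.0089, 0.0038]
orientation: [0.007, 0.984, -0.041, 0.173]
ft_force: [-16.3, -0.0, 14.7]
finger_gap: -0.0
gripper_force: 9.3
```

```bash
python3 st.py
```

```text
t 16.15 case [-0.0982 -0.0946  0.0038] x,z in case [0.94  0.001 0.34 ] [ 0.34  0.   -0.94] F [-16.24  -1.37  14.68] q [-0.1   0.28  2.18  0.02  0.34  1.53] gap -0.0
```

Request:
jog_arm(
  targets=[
    {"tx": -0.0174, "ty": 0, "tz": -0.0063, "rx": 0, "ry": 0, "rz": 0},
    {"tx": 0.0114, "ty": 0, "tz": -0.0313, "rx": 0, "ry": 0, "rz": 0},
    {"tx": 0.0114, "ty": 0, "tz": -0.0313, "rx": 0, "ry": 0, "rz": 0},
    {"tx": 0.0114, "ty": 0, "tz": -0.0313, "rx": 0, "ry": 0, "rz": 0},
    {"tx": 0, "ty": -0.038, "tz": 0, "rx": 0, "ry": 0, "rz": 0},
    {"tx": 0, "ty": -0.038, "tz": 0, "rx": 0, "ry": 0, "rz": 0},
    {"tx": 0, "ty": -0.038, "tz": 0, "rx": 0, "ry": 0, "rz": 0},
    {"tx": 0, "ty": -0.038, "tz": 0, "rx": 0, "ry": 0, "rz": 0},
    {"tx": 0, "ty": -0.038, "tz": 0, "rx": 0, "ry": 0, "rz": 0},
    {"tx": 0, "ty": 0, "tz": 0, "rx": 0, "ry": 0, "rz": 0},
  ],
)

```text
clock: 16.98
tcp_pos: [0.4598, 0.1871, 0.1045]
orientation: [0.006, 0.984, -0.039, 0.175]
ft_force: [0.2, -1.1, 0.9]
finger_gap: -0.0003
gripper_force: 0.0
```

```bash
python3 st.py; python3 lid.py; python3 lp.py | sed -n '/^-0.095/,/^-0.125/p'
```

```text
t 16.98 case [-0.1157  0.1007  0.1045] x,z in case [0.939 0.004 0.345] [ 0.345  0.003 -0.939] F [ 0.32 -1.09  0.87] q [ 0.4   0.15  2.01 -0.25  0.68  2.22] gap -0.0
lid -0.01 331 rmax 0.184
lid 0.001 741 rmax 0.323
-0.095
   241 291 [-0.082 -0.099  0.064] [89 89 90]
   242 291 [-0.084 -0.099  0.065] [88 89 90]
   243 291 [-0.086 -0.099  0.065] [87 88 90]
   244 291 [-0.088 -0.099  0.065] [89 90 90]
   245 291 [-0.091 -0.099  0.07 ] [89 90 91]
   246 291 [-0.093 -0.1    0.063] [44 44 44]
   247 291 [-0.096 -0.1    0.062] [11 11 11]
   248 291 [-0.098 -0.1    0.059] [ 9  9 10]
   249 291 [-0.102 -0.102  0.03 ] [12 10 10]
   250 291 [-0.104 -0.102  0.029] [27 29 30]
   251 291 [-0.108 -0.103 -0.002] [41 61 77]
   252 291 [-0.111 -0.103  0.002] [ 82 122 153]
   253 291 [-0.113 -0.104 -0.004] [ 91 134 167]
   254 291 [-0.116 -0.104 -0.002] [ 93 136 168]
   255 291 [-0.118 -0.104  0.001] [ 91 133 166]
-0.125
```

Request:
jog_arm(
  targets=[
    {"tx": -0.0103, "ty": 0, "tz": 0.0282, "rx": 0, "ry": 0, "rz": 0},
    {"tx": -0.0103, "ty": 0, "tz": 0.0282, "rx": 0, "ry": 0, "rz": 0},
    {"tx": -0.0103, "ty": 0, "tz": 0.0282, "rx": 0, "ry": 0, "rz": 0},
    {"tx": -0.0048, "ty": 0, "tz": 0.0131, "rx": 0, "ry": 0, "rz": 0},
    {"tx": 0, "ty": 0, "tz": 0, "rx": 0, "ry": 0, "rz": 0},
    {"tx": 0.00282, "ty": 0, "tz": 0.00103, "rx": 0, "ry": 0, "rz": 0},
    {"tx": 0.00282, "ty": 0, "tz": 0.00103, "rx": 0, "ry": 0, "rz": 0},
    {"tx": 0.00282, "ty": 0, "tz": 0.00103, "rx": 0, "ry": 0, "rz": 0},
    {"tx": 0, "ty": 0, "tz": 0, "rx": 0, "ry": 0, "rz": 0},
    {"tx": 0, "ty": 0, "tz": 0, "rx": 0, "ry": 0, "rz": 0},
  ],
)

```text
clock: 17.92
tcp_pos: [0.4688, 0.1811, 0.0008]
orientation: [0.007, 0.984, -0.041, 0.175]
ft_force: [-0.8, -0.3, 0.6]
finger_gap: -0.0003
gripper_force: 0.0
```

```bash
python3 st.py
```

```text
t 17.92 case [-0.1063  0.0954  0.0008] x,z in case [ 0.939 -0.     0.344] [ 0.344  0.001 -0.939] F [-0.75 -0.4   0.62] q [ 0.38  0.37  2.05 -0.37  0.43  2.35] gap -0.0
```

Request:
jog_arm(
  targets=[
    {"tx": 0.00094, "ty": 0, "tz": 0.00034, "rx": 0, "ry": 0, "rz": 0},
    {"tx": 0.00094, "ty": 0, "tz": 0.00034, "rx": 0, "ry": 0, "rz": 0},
    {"tx": 0.00094, "ty": 0, "tz": 0.00034, "rx": 0, "ry": 0, "rz": 0},
    {"tx": 0, "ty": 0, "tz": 0, "rx": 0, "ry": 0, "rz": 0},
    {"tx": 0, "ty": 0, "tz": 0, "rx": 0, "ry": 0, "rz": 0},
    {"tx": 0, "ty": 0, "tz": 0, "rx": 0, "ry": 0, "rz": 0},
    {"tx": 0, "ty": 0, "tz": 0, "rx": 0, "ry": 0, "rz": 0},
    {"tx": 0, "ty": 0, "tz": 0, "rx": 0, "ry": 0, "rz": 0},
    {"tx": 0, "ty": 0, "tz": 0, "rx": 0, "ry": 0, "rz": 0},
    {"tx": 0, "ty": 0, "tz": 0, "rx": 0, "ry": 0, "rz": 0},
  ],
)

```text
clock: 18.75
tcp_pos: [0.4707, 0.1809, -0.0002]
orientation: [0.007, 0.984, -0.041, 0.174]
ft_force: [-7.0, 1.4, 5.0]
finger_gap: 0.0001
gripper_force: 4.1
```

```bash
python3 st.py
```

```text
t 18.75 case [-0.1044  0.0954 -0.0002] x,z in case [0.94  0.001 0.342] [ 0.342 -0.    -0.94 ] F [-7.14  0.82  4.96] q [ 0.38  0.38  2.04 -0.37  0.43  2.34] gap 0.0
```

Request:
jog_arm(
  targets=[
    {"tx": -0.0188, "ty": 0, "tz": -0.0069, "rx": 0, "ry": 0, "rz": 0},
    {"tx": -0.0188, "ty": 0, "tz": -0.0069, "rx": 0, "ry": 0, "rz": 0},
    {"tx": 0.0114, "ty": 0, "tz": -0.0313, "rx": 0, "ry": 0, "rz": 0},
    {"tx": 0.0114, "ty": 0, "tz": -0.0313, "rx": 0, "ry": 0, "rz": 0},
    {"tx": 0.0114, "ty": 0, "tz": -0.0313, "rx": 0, "ry": 0, "rz": 0},
    {"tx": 0.0114, "ty": 0, "tz": -0.0313, "rx": 0, "ry": 0, "rz": 0},
    {"tx": 0, "ty": 0, "tz": 0, "rx": 0, "ry": 0, "rz": 0},
    {"tx": 0, "ty": 0, "tz": 0, "rx": 0, "ry": 0, "rz": 0},
    {"tx": 0, "ty": 0, "tz": 0, "rx": 0, "ry": 0, "rz": 0},
    {"tx": 0, "ty": 0, "tz": 0, "rx": 0, "ry": 0, "rz": 0},
  ],
)

```text
clock: 19.58
tcp_pos: [0.4307, 0.1839, 0.1321]
orientation: [0.008, 0.984, -0.041, 0.173]
ft_force: [0.2, 0.6, 1.0]
finger_gap: -0.0001
gripper_force: 0.0
```

```bash
python3 st.py; python3 lid.py; python3 lat.py
python3 - <<'E'
from cell import cams
import cv2
a=cams.read_camera("scene")["image"][130:360,150:420]
cv2.imwrite("pics/fin.png",cv2.convertScaleAbs(cv2.resize(a,None,fx=2.5,fy=2.5),alpha=1.5))
E
```

```text
t 19.58 case [-0.1445  0.095   0.1321] x,z in case [0.94  0.001 0.341] [ 0.341 -0.001 -0.94 ] F [0.18 0.64 0.98] q [ 0.42  0.05  2.05 -0.24  0.75  2.23] gap -0.0
lid -0.009 337 rmax 0.184
lid -0.003 607 rmax 0.335
scene lid rect ((5.87615966796875, 0.89166259765625), (187.68991088867188, 282.6277770996094), 0.007819941267371178) lid z 0.0645
scene L 0  
scene R 0  
top lid rect ((4.7565155029296875, 0.2783050537109375), (185.3964385986328, 281.011962890625), 0.016947509720921516) lid z 0.0654
top L 33 [-0.105  0.084  0.023] [-0.096  0.107  0.064]
    -0.105 15 0.028
    -0.099 18 0.058
top R 32 [-0.105 -0.106  0.026] [-0.096 -0.084  0.063]
    -0.105 15 0.029
    -0.099 17 0.057
```

View pics/fin.png

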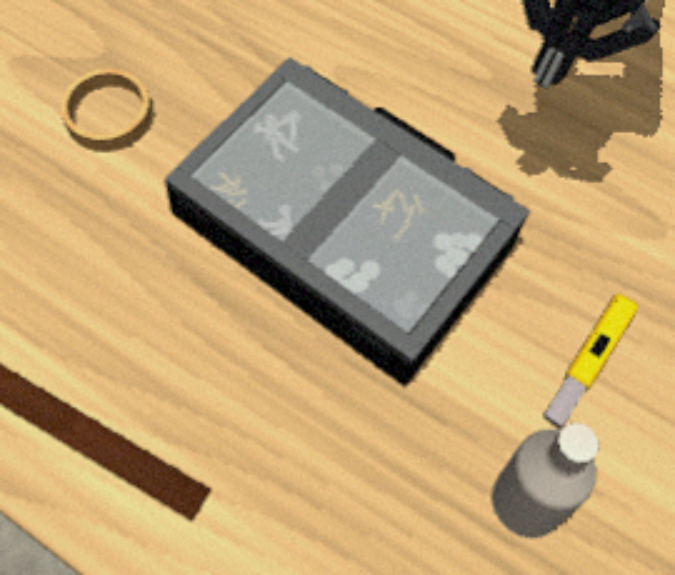

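The lid is shut and both latches are down at the front edge, (385,110) to (455,155). The gripper is clear, and the tape, knife and bottle have not moved.

```bash
python3 -c "
from cell import robot
print(robot.sign_off())"
```

```text
the job is handed in; nothing more can be done
None
```

The job is handed in: camera and contact force show the lid shut and both latches pressed down to their stops; the case, tape, bottle and knife look undisturbed, and sign-off gave no verdict.

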